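# Shut the ring mould, pin it and hold it pressed

## Robot

A 6-joint arm with a two-finger parallel gripper is mounted at the origin on the work surface. World frame = base frame: x ahead of the robot, y to its left, z up, the work surface at z = 0. Lengths are in mm, angles in degrees, forces in N, time in s.
With the tool pointing down it reaches from about 300 to 850 mm from the base axis. Payload 4.2 kg.
Tool frame: the origin (TCP) lies midway between the tips of the shut fingers; the grasp point (between the pads) lies 19 mm behind it; z points along the fingers, y is the line along which they close (so a half turn about z gives the same grasp; the last joint's range is limited). The gripper opens to 91 mm and grips with 3 to 60 N. Pads are 32 mm wide; open, the fingers measure 118 mm over their backs; the gripper's body (76 mm by 178 mm) begins 60 mm behind the grasp point.
Start: joints at [72.135, 18.312, 89.639, -0, 72.044, -1.146], TCP at [165.416, 550.709, 213.976] pointing down, gripper open.
Joint ranges: [-177.97, 177.97], [-48.28, 115.42], [12.27, 149.76], [-77.06, 257.06], [2.81, 150.46], [-146.56, 146.56]. Speed limits (degrees/s): [147.25, 147.25, 180, 180, 180, 180].

## Interface

Orientations are given as [roll, pitch, yaw] about the fixed x, y, z axes, in that order (R = Rz(yaw) Ry(pitch) Rx(roll)).
In Python, from workcell import env, probe_bus, grab_frame, camera_model gives the robot as it stands (env), with the cameras as plain functions and the readings (probe_bus).
- The arm moves only by the tool tcp_steps, called after "Emit:" as name(argument=value, ...) on one line, values as JSON. Schema: {"type":"object","properties":{"ticks":{"type":"object","properties":{"steps":{"type":"array","items":{"type":"array","items":{"type":"number"},"minItems":6,"maxItems":6},"minItems":1,"maxItems":8}},"additionalProperties":false,"required":["steps"]},"jaw":{"type":"number"},"clamp_n":{"type":"number"},"only":{"type":"string"},"quiet":{"type":"boolean"},"lines":{"type":"string"}},"required":["ticks"],"additionalProperties":false}. ticks is an object whose key "steps" holds a list of rows, 1 to 8 of them, each of 6 numbers: dx, dy, dz in fractions of the full range, 1 being 300 mm, then a rotation vector rx, ry, rz in normalised numbers (1 is 360 degrees); each row shifts and turns the commanded pose from where the row before left it, along the tool's axes as they then stand; what a row does not reach is not made up. A row lasts 1/10 s, in which the tool goes at most 50 mm and 8.59 degrees, less where a joint would pass 70% of its speed; a pose out of reach is approached as far as the arm can. jaw is the finger opening in mm, set as the call begins (left out keeps the last). The fingers move at their own pace and stop on an object; clamp_n is the grip in N (left out, the last holds). Time passes only in rows, so rows that do not move let the fingers close. The tool returns the time, the measured TCP pose, the force, the opening and the grip force at its end. only (a regular expression) keeps the lines of the reply that match it, lines (a string "A,B") keeps lines A to B, and quiet returns only ok. A shift or turn number past 1, either way, is cut back to 1. Input that does not fit is refused with a message, and nothing moves.
- probe_bus.state(): the state, without advancing time (a new reading comes with each control period).
- grab_frame(name): name is "scene" or "top"; returns the picture (384x512x3 uint8, blue, green, red); there is no depth.
- camera_model(name): a dict with "fx", "fy", "cx", "cy" (pixels), "T" (4x4, takes a point from camera to world coordinates). Camera axes: x right, y up, looking along -z (the intrinsics and any distortion apply to the point x, -y, -z); pixel columns grow to the right and rows downward; lengths in mm; the calibration is good to about 2 mm. A picture is of the moment at which its call begins. camera_model takes no time and is no camera call.
- env.job_done(): hands the job in; it is judged then, once.
The state is a dict: "time_s": time; "qpos": joint angles; "qvel": joint speeds; "effort": joint torques, N m; "ee_pos": TCP position; "ee_rot": TCP orientation; "force": force on the tool from outside, world axes, zero at the start; "torque": the same for the moment, N m; "gripper_width": finger opening in mm; "gripper_force": force on a finger pad.
Only numpy, scipy, OpenCV 4.12 (cv2) and the standard library are available. Lean on these libraries where they do the work, as an engineer would, in place of code of your own. Each camera call takes 0.05 s, during which the arm holds its last target. There are 200 camera calls.

## Task

Lower the open upper half of the hinged aluminium ring mould onto its lower half, then take the brass-headed pin from its wooden stand and push it down through the hole in the upper half into the lower half until its head sits flat on the mould. Finish still pushing down on the pin's head, firmly enough that the springy seal is squeezed and the two halves stay fully shut; do not let go. Leave the jar, can, carton, phone and screwdriver where they are.

Things in the scene. Friction and masses are not known exactly. Their poses are not given: they have to be found in the camera images.
- mould: Lower half of the mould, a bare aluminium block 100 (x) x 90 (y) x 35 mm high, fixed to the bench; origin at the centre of its underside, z up. The hinge axis lies along its y at its far edge (+x), so the upper half opens away from its -x side.
- hinge (a point): Point on the hinge axis, mid-width, 35.5 mm above the bench; fixed; axes as the mould's. A stiff hinge keeps the upper half at any angle it is left (start 1.1 to 1.45 rad from shut); push its outer face with shut fingertips to close it. A springy orange seal then holds it ajar at 0.045 rad (3.4 mm gap at the pin hole); squeezing it fully shut takes about 11 N downward at the hole.
- lid_tab (a point): Middle of the free end of the red thumb tab (20 mm long, 40 wide, 6 thick) on the upper half, 120 mm from the hinge axis, 11 mm above the plate's inner face. Moves with the lid; axes as the mould's when shut. The upper half is an aluminium plate 100 mm long from the hinge, 90 wide, 14 thick, 0.3 kg.
- lid_hole (a point): Centre of the mouth, on the outer (upper when shut) face, of the 14.5 mm through hole in the upper half; 75 mm from the hinge axis, on the lid's middle line. Moves with the lid; z is the plate's outward normal (up when shut). This point is 49.5 mm above the bench when fully shut, 53 mm when ajar on the seal.
- base_hole (a point): Centre of the mouth of the 14 mm through hole in the lower half, on its upper face, 35 mm above the bench; fixed. It lies under lid_hole when the mould is shut.
- pin: Loose steel pin with a brass knob head, 90 g. Origin on its axis at the underside of the head, z up along the axis. Head: cylinder 24 mm across, 28 mm tall (z 0 to 28 mm). Shank: 12 mm across, 38 mm long below the origin, the last 6 mm tapering to a 6 mm tip. It starts upright in its stand with the head resting on the stand's top.
- pin_stand: Pale wooden block 70 x 70 x 45 mm high, fixed, with a 14 mm hole down its centre that holds the pin; origin at the centre of its underside. To the left or the right of the mould.
- jar: White jar, 64 mm across, 75 mm tall, bystander on the other side of the mould from the stand; origin at the centre of its underside.
- can: Green can, 52 mm across, 130 mm tall, bystander; origin at the centre of its underside.
- carton: Flat red carton 60 x 90 x 28 mm high, bystander; origin at the centre of its underside.
- phone: White phone 145 x 70 x 8 mm lying flat, bystander; origin at the centre of its underside.
- driver: Blue-handled screwdriver lying on the bench, bystander, about 200 mm long along its x, 26 mm thick; origin under its middle.

How it is judged (in metres and radians):
On the way, in this order (a step that is already met when the one before it is completed fails the run):
1. the upper half is lowered onto the lower half while the pin is still out of the mould (z of lid_hole in the frame of mould below 0.057 m and horizontal distance between pin and base_hole above 0.03 m), for 0.2 s.
2. the pin goes through the upper half into the lower half's hole (z of lid_hole in the frame of mould below 0.057 m and z of pin in the frame of lid_hole between -0.005 and 0.01 m and horizontal distance between pin and base_hole below 0.005 m), for 0.2 s.
At the end, for the whole second after the job is handed in: Still pressed by the gripper (over 3 N between fingers and pin), the upper half squeezed shut (gap at the pin hole under 1.6 mm), the pin still and upright (0.1 rad) in both holes, within 5 mm of the hole axis, its head within 4 mm of the upper face (z of lid_hole in the frame of mould below 0.0511 m and z of pin in the frame of lid_hole between -0.005 and 0.004 m and horizontal distance between pin and base_hole below 0.005 m and angle between the z axis of pin and the z axis of mould, either way round below 0.1 rad and contact force between the fingers and pin above 3 N and linear speed of pin below 0.02 m/s); the arm keeps its last pose, push and grip.
It fails at once if the jar is shoved more than 30 mm or knocked over (distance of jar from where it was at the start of the episode above 0.03 m).
It fails at once if the can is shoved more than 30 mm or knocked over (distance of can from where it was at the start of the episode above 0.03 m).
It fails at once if the carton is shoved more than 30 mm or knocked over (distance of carton from where it was at the start of the episode above 0.03 m).
It fails at once if the phone is shoved more than 30 mm or knocked over (distance of phone from where it was at the start of the episode above 0.03 m).
It fails at once if the driver is shoved more than 30 mm or knocked over (distance of driver from where it was at the start of the episode above 0.03 m).
It also fails if it takes over 54 s, if anything falls off the work surface, if the arm or the gripper's body presses on something with over 40 N, if the wrist force passes 120 N, or if a joint passes its speed limit or range.

## Working session

There is one attempt and no reset: what is moved stays moved. The work goes in short steps, Python scripts to look and compute and a tool call to move; the robot and the scene stay as the last step left them, time stands still between calls to the robot, and variables do not carry over. Pictures are saved under pics/ and viewed, at most 10 in all, crops included, and the job is handed in when it is done.

```bash
ls; mkdir -p pics; python3 - <<'E'
from workcell import env, probe_bus, grab_frame, camera_model
import cv2,numpy as np
s=probe_bus.state();print(s)
for n in("scene","top"):
    cv2.imwrite(f"pics/{n}0.png",grab_frame(n)); m=camera_model(n);print(n,{k:(np.round(v,3).tolist() if k=="T" else v) for k,v in m.items()})
E
```

```text
pics
workcell.py
{'time_s': 0.0, 'qpos': array([ 7.21354306e+01,  1.83522051e+01,  8.97048813e+01,  6.27448733e-04,
        7.20452470e+01, -1.14632737e+00]), 'qvel': array([-0.05814688, -0.00848802, -0.1072336 , -0.03772822,  0.12920321,
       -0.03734961]), 'effort': array([ 2.55079278e-03, -4.12457871e+01, -2.31976479e+01,  7.29973731e-02,
        4.58171521e-02, -1.13925814e-04]), 'ee_pos': array([165.25383968, 550.21854643, 213.12497155]), 'ee_rot': array([-1.79897699e+02, -2.64369155e-03,  1.63281562e+02]), 'force': array([-0.62231522, -1.2108209 ,  0.57383312]), 'torque': array([-0.00031626, -0.06759961,  0.04504652]), 'gripper_force': 0.0, 'gripper_width': 91.06344913710669}
scene {'fx': 349.45341870207545, 'fy': 349.45341870207545, 'cx': 257.3500318505191, 'cy': 190.61365886578497, 'T': [[0.865, -0.286, 0.413, 1074.537], [0.502, 0.46, -0.732, -786.058], [0.019, 0.841, 0.541, 616.817], [0.0, 0.0, 0.0, 1.0]]}
top {'fx': 442.540651763634, 'fy': 442.540651763634, 'cx': 254.70789902821986, 'cy': 195.16834320160476, 'T': [[-0.022, 0.994, -0.111, 431.309], [-1.0, -0.021, 0.004, -9.925], [0.001, 0.111, 0.994, 1613.744], [0.0, 0.0, 0.0, 1.0]]}
```

View pics/scene0.png

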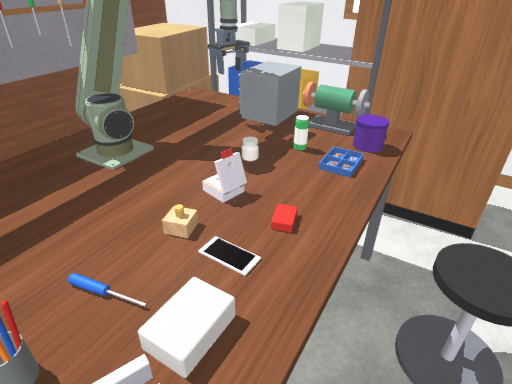

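View pics/top0.png

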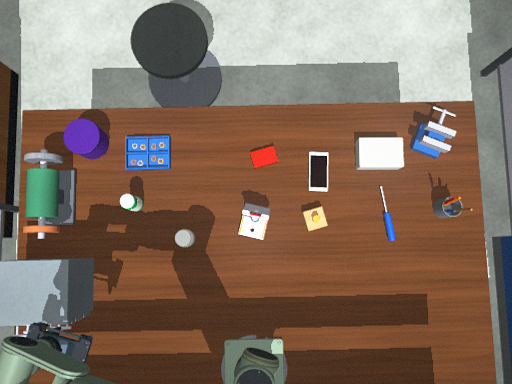

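The scene picture shows the mould near (225,180) with its lid open and the pin and stand near (180,215). In the top picture the mould is near (254,220) and the stand and pin near (315,217). The jar is to the left. Next I'll make enlarged crops.

```bash
python3 - <<'E'
import cv2,numpy as np
t=cv2.imread("pics/top0.png");s=cv2.imread("pics/scene0.png")
f=lambda im,x,y,w,h,k:cv2.resize(im[y:y+h,x:x+w],None,fx=k,fy=k,interpolation=cv2.INTER_CUBIC)
a=f(t,232,195,100,50,8)   # 800x400
cv2.imwrite("pics/topc.png",a)
b=f(s,155,145,100,100,6) 
cv2.imwrite("pics/scenec.png",b)
E
```

```text
(no output)
```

View pics/topc.png

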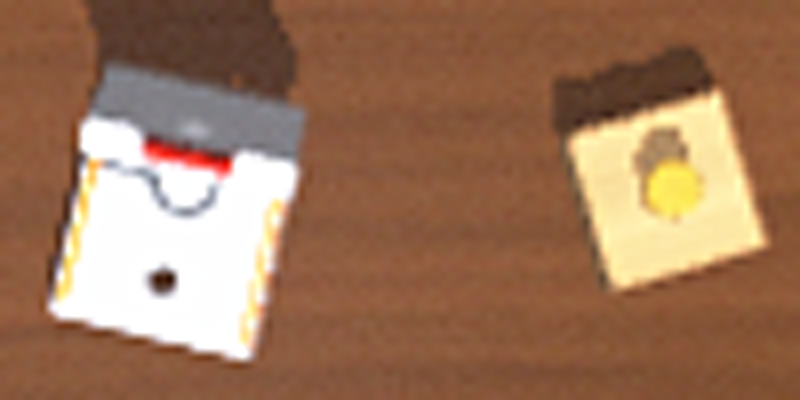

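View pics/scenec.png

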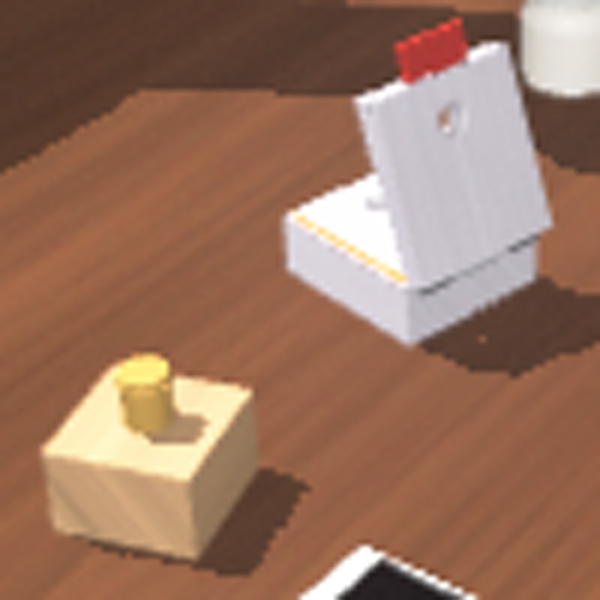

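```bash
cat > geo.py <<'E'
import numpy as np,json
from workcell import env, probe_bus, grab_frame, camera_model
M={n:camera_model(n) for n in("scene","top")}
def proj(n,P):
    m=M[n];T=np.array(m["T"]);c=(np.asarray(P)-T[:3,3])@T[:3,:3]
    return np.stack([m["cx"]+m["fx"]*c[...,0]/-c[...,2],m["cy"]-m["fy"]*c[...,1]/-c[...,2]],-1)
def rz(a):c,s=np.cos(a),np.sin(a);return np.array([[c,-s,0],[s,c,0],[0,0,1]])
def base(p,X):return np.asarray(X)@rz(p[2]).T+[p[0],p[1],0]
def lid(p,u,v,w):
    t=p[3];return base(p,[50-u*np.cos(t)+w*np.sin(t),v,35.5+u*np.sin(t)+w*np.cos(t)])
tc=lambda x,y:(232+(x+.5)/8-.5,195+(y+.5)/8-.5)
sc=lambda x,y:(155+(x+.5)/6-.5,145+(y+.5)/6-.5)
E
python3 - <<'E'
from geo import *
from scipy.optimize import least_squares
B=lambda x,y,z:(lambda p:base(p,[x,y,z])); L=lambda u,v,w:(lambda p:lid(p,u,v,w))
ob=[("top",tc(162,281),B(-25,0,35)),("top",tc(48,313),B(-50,45,35)),("top",tc(253,360),B(-50,-45,35)),
("scene",sc(287,218),B(-50,-45,35)),("scene",sc(409,345),B(50,-45,0)),("scene",sc(407,285),B(50,-45,35)),("scene",sc(537,272),B(50,45,0)),
("scene",sc(358,98),L(100,-45,14)),("scene",sc(500,43),L(100,45,14)),("scene",sc(452,118),L(75,0,14)),("scene",sc(550,228),L(0,45,14))]
d=np.zeros(5)
r0=lambda p:np.concatenate([ (proj(n,f(p))-q) for n,q,f in ob])
r=least_squares(r0,[430,0,-.2,1.2],loss="soft_l1");print("mould",r.x);print(r0(r.x).reshape(-1,2).round(2))
p=r.x;print("base_hole",base(p,[-25,0,35]),"tab",lid(p,120,0,11),"lidhole",lid(p,75,0,14))
S=[("top",tc(566,133),(35,35,45)),("top",tc(718,92),(35,-35,45)),("top",tc(769,243),(-35,-35,45)),("top",tc(612,291),(-35,35,45)),
("scene",sc(43,455),(-35,-35,45)),("scene",sc(190,480),(35,-35,45)),("scene",sc(252,388),(35,35,45)),("scene",sc(195,557),(35,-35,0)),("scene",sc(57,528),(-35,-35,0))]
r1=lambda p:np.concatenate([(proj(n,base(p,X))-q) for n,q,X in S])
r=least_squares(r1,[430,-140,.2],loss="soft_l1");print("stand",r.x);print(r1(r.x).reshape(-1,2).round(2))
r2=lambda P:np.concatenate([proj("top",P)-tc(672,190),proj("scene",P)-sc(144,368)])
r=least_squares(r2,[430,-140,70]);print("pinhead top",r.x,r.fun)
for n in M:
  print(n,[ (proj(n,base(p,[-25,0,35]))).round(1)])
# base hole height from top's hole pixel cannot be seen in scene: corner (-50,-45) seen in both
r3=lambda P:np.concatenate([proj("top",P)-tc(253,360),proj("scene",P)-sc(287,218)])
r=least_squares(r3,[400,0,30]);print("corner",r.x,r.fun)
E
```

```text
mould [ 5.08905891e+02 -9.01555711e+00 -2.50498529e-01  7.44396302e+00]
[[-0.05  0.06]
 [ 0.27  0.05]
 [-0.69 -0.06]
 [-0.45 -0.52]
 [ 0.07  0.1 ]
 [ 0.01  0.62]
 [-0.19  1.32]
 [ 0.96  0.21]
 [-0.15 -0.07]
 [-0.74 -0.1 ]
 [ 0.43 -0.67]]
base_hole [484.68616709  -2.81838312  35.        ] tab [520.77653938 -12.05293574 149.93849874] lidhole [540.82032593 -17.18159998 109.86427481]
stand [ 519.35678907 -227.41344097    6.54676681]
[[ 0.22  0.62]
 [ 0.03  0.22]
 [-0.47  0.25]
 [ 0.26 -0.17]
 [ 0.03 -0.49]
 [-0.1  -0.02]
 [ 0.29  0.23]
 [ 0.6   0.38]
 [-0.17  0.49]]
pinhead top [ 518.1937623  -226.22984675   72.64390499] [ 0.04523872  0.04627153  0.04876849 -0.00285409]
scene [array([217.8, 178.3])]
top [array([251.8, 229.7])]
corner [450.36657433 -41.57903323  33.97615586] [-0.31545083 -0.35932504 -0.42611231  0.03143914]
```

Mould: (508.9, −9.0), yaw −14.4°, lid at 1.16 rad. The pin head top triangulates to z ≈ 72.6, against 73 from the text. I'm moving with the fingers shut to the outer side of the lid.

The rows are not in the units I measure in: shifts go in shares of 300 mm and turns go in shares of 360 degrees. I convert before sending: -35 mm / 300 = -0.1167, -27 mm / 300 = -0.09.

Emit:
tcp_steps(ticks={"steps":[[-0.1167, -0.09, 0, 0, 0, 0], [-0.1167, -0.09, 0, 0, 0, 0], [-0.1167, -0.09, 0, 0, 0, 0], [-0.1167, -0.09, 0, 0, 0, 0], [-0.1167, -0.09, 0, 0, 0, 0], [-0.1167, -0.09, 0, 0, 0, 0], [-0.1167, -0.09, 0, 0, 0, 0], [-0.1167, -0.09, 0, 0, 0, 0]]}, jaw=0)

```text
time_s: 0.9
ee_pos: [372.0, 261.6, 213.8]
ee_rot: [-180.0, -0.0, 163.3]
force: [0.7, 0.6, -0.1]
gripper_width: 29.8
gripper_force: 0.0
```

Emit:
tcp_steps(ticks={"steps":[[-0.1167, -0.09, 0, 0, 0, 0], [-0.1167, -0.09, 0, 0, 0, 0], [-0.1167, -0.09, 0, 0, 0, 0], [-0.1167, -0.09, 0, 0, 0, 0], [-0.1167, -0.09, 0, 0, 0, 0], [-0.1167, -0.09, 0, 0, 0, 0], [-0.1167, -0.09, 0, 0, 0, 0], [-0.1167, -0.09, 0, 0, 0, 0]]})

```text
time_s: 1.7
ee_pos: [578.0, -25.8, 213.5]
ee_rot: [180.0, -0.0, 163.3]
force: [0.6, 1.4, -0.6]
gripper_width: 0.4
gripper_force: 0.0
```

In the tool's units: 35 mm / 300 = 0.1167, 29 mm / 300 = 0.0967.

Emit:
tcp_steps(ticks={"steps":[[0, 0, 0.1167, 0, 0, 0], [0, 0, 0.1167, 0, 0, 0], [0, 0, 0.0967, 0, 0, 0], [0, 0, 0, 0, 0, 0], [0.03, 0, 0, 0, 0, 0], [0.0267, 0, 0, 0, 0, 0], [0.0267, 0, 0.01, 0, 0, 0], [0.0267, 0, 0.01, 0, 0, 0]]}, jaw=0)

```text
time_s: 2.5
ee_pos: [546.4, -14.5, 110.8]
ee_rot: [179.9, 0.2, 163.3]
force: [0.9, -0.8, 3.0]
gripper_width: 0.8
gripper_force: 1.2
```

Emit:
tcp_steps(ticks={"steps":[[0.0233, 0, 0.0133, 0, 0, 0], [0.0233, 0, 0.0133, 0, 0, 0], [0.02, 0, 0.0183, 0, 0, 0], [0.02, 0, 0.0183, 0, 0, 0], [0.0167, 0, 0.0217, 0, 0, 0], [0.0167, 0, 0.0217, 0, 0, 0], [0.01, 0, 0.02, 0, 0, 0], [0.0067, 0, 0.0167, 0, 0, 0]]})

```text
time_s: 3.3
ee_pos: [505.9, -2.6, 65.0]
ee_rot: [-180.0, -0.1, 163.3]
force: [-0.2, 0.6, 0.9]
gripper_width: 0.5
gripper_force: 0.5
```

```bash
python3 - <<'E'
from workcell import env, probe_bus, grab_frame, camera_model
import cv2
a=grab_frame("top")[185:265,222:342];b=grab_frame("scene")[135:255,145:265]
a=cv2.resize(a,(480,320),interpolation=cv2.INTER_CUBIC);b=cv2.resize(b,(320,320),interpolation=cv2.INTER_CUBIC)
cv2.imwrite("pics/lid1.png",cv2.hconcat([a,b]))
E
```

```text
(no output)
```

View pics/lid1.png

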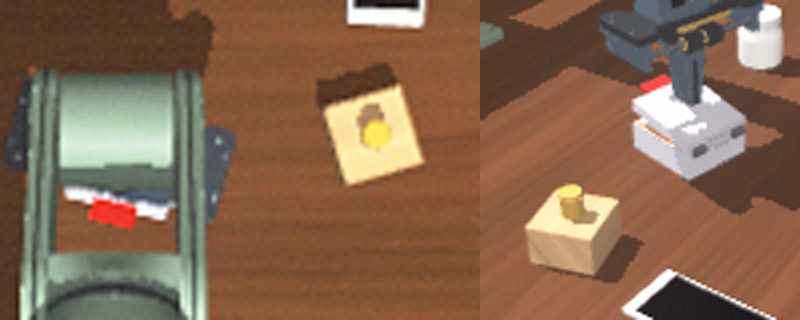

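The lid is coming down (right panel, lid at about (690,110)) and is still slightly ajar. I'll keep pressing down until the seal resists.

In the tool's units: 3 mm / 300 = 0.01, 2 mm / 300 = 0.0067.

Emit:
tcp_steps(ticks={"steps":[[0.0033, 0, 0.01, 0, 0, 0], [0.0033, 0, 0.01, 0, 0, 0], [0, 0, 0.01, 0, 0, 0], [0, 0, 0.0067, 0, 0, 0], [0, 0, 0.005, 0, 0, 0], [0, 0, 0, 0, 0, 0], [0, 0, 0, 0, 0, 0]]})

```text
time_s: 4.1
ee_pos: [504.8, -2.3, 53.4]
ee_rot: [180.0, 0.0, 163.3]
force: [0.3, 0.6, -0.2]
gripper_width: 0.5
gripper_force: 0.0
```

In the tool's units: 1 mm / 300 = 0.0033.

Emit:
tcp_steps(ticks={"steps":[[0, 0, 0.0033, 0, 0, 0], [0, 0, 0.0033, 0, 0, 0], [0, 0, 0.0033, 0, 0, 0], [0, 0, 0, 0, 0, 0], [0, 0, 0, 0, 0, 0]]})

```text
time_s: 4.6
ee_pos: [504.7, -2.1, 51.1]
ee_rot: [180.0, 0.0, 163.3]
force: [-2.1, -0.3, 6.0]
gripper_width: 0.5
gripper_force: 3.4
```

In the tool's units: -42 mm / 300 = -0.14, -35 mm / 300 = -0.1167.

Emit:
tcp_steps(ticks={"steps":[[0, 0, -0.0667, 0, 0, 0], [0, 0, -0.1167, 0, 0, 0], [0, 0, -0.0833, 0, 0, 0], [-0.05, -0.14, 0, 0, 0, 0], [-0.0533, -0.14, 0, 0, 0, 0], [-0.05, -0.14, 0, 0, 0, 0], [-0.0533, -0.14, 0, 0, 0, 0], [-0.05, -0.14, 0, 0, 0, 0]]}, jaw=60)

```text
time_s: 5.4
ee_pos: [518.0, -227.4, 130.3]
ee_rot: [180.0, 0.0, 163.3]
force: [-0.0, -0.6, -0.0]
gripper_width: 59.4
gripper_force: 0.0
```

Emit:
tcp_steps(ticks={"steps":[[0, 0, 0, 0, 0, 0], [0, 0, 0, 0, 0, 0]]})

```text
time_s: 5.6
ee_pos: [517.6, -226.2, 129.9]
ee_rot: [180.0, -0.1, 163.2]
force: [0.2, 0.3, 1.2]
gripper_width: 60.0
gripper_force: 0.0
```

```bash
python3 - <<'E'
from workcell import env, probe_bus, grab_frame, camera_model
import cv2
A=grab_frame("top");B=grab_frame("scene")
cv2.imwrite("pics/top2.png",A);cv2.imwrite("pics/scene2.png",B)
a=cv2.resize(A[190:265,225:335],(528,360),interpolation=cv2.INTER_CUBIC)
b=cv2.resize(B[150:220,185:260],(386,360),interpolation=cv2.INTER_CUBIC)
cv2.imwrite("pics/c2.png",cv2.resize(A[195:245,235:275],(480,600),interpolation=cv2.INTER_CUBIC))
c=cv2.imread("pics/c2.png")
b=cv2.resize(B[155:215,200:250],(320,384),interpolation=cv2.INTER_CUBIC)
b=cv2.copyMakeBorder(b,0,216,0,0,cv2.BORDER_CONSTANT)
cv2.imwrite("pics/c2.png",cv2.hconcat([c,b]))
E
```

```text
(no output)
```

View pics/c2.png

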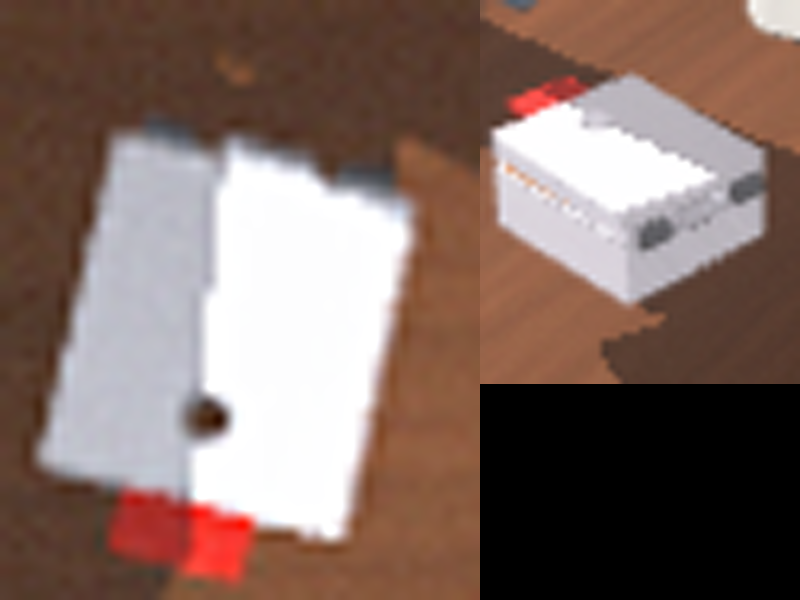

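The lid is ajar-shut, and its hole shows in the top picture at about pixel (251.8, 229.3) and in the scene picture at about (218.6, 173.2). I'll triangulate the hole from these and check the fit.

```bash
python3 - <<'E'
from geo import *
from scipy.optimize import least_squares
tp=lambda x,y:(235+(x+.5)/12-.5,195+(y+.5)/12-.5)
sp=lambda x,y:(200+(x-480+.5)/6.4-.5,155+(y+.5)/6.4-.5)
r=least_squares(lambda P:np.concatenate([proj("top",P)-tp(207,417),proj("scene",P)-sp(597,118)]),[485,-3,53]);print("tri",r.x,r.fun)
r=least_squares(lambda P:proj("top",[P[0],P[1],53])-tp(207,417),[485,-3]);print("z53",r.x)
L=lambda u,v,w:(lambda p:lid(p,u,v,w))
ob=[("top",tp(207,417),L(75,0,14)),("top",tp(40,465),L(100,45,14)),("top",tp(345,540),L(100,-45,14)),("top",tp(412,200),L(0,-45,14)),("top",tp(112,135),L(0,45,14)),
("scene",sp(494,130),L(100,-45,14)),("scene",sp(630,73),L(100,45,14)),("scene",sp(766,153),L(0,45,14)),("scene",sp(628,218),L(0,-45,14)),("scene",sp(630,303),lambda p:base(p,[50,-45,0]))]
f=lambda p:np.concatenate([proj(n,g([*p,.045]))-q for n,q,g in ob])
r=least_squares(f,[509,-9,-.25],loss="soft_l1");print(r.x,f(r.x).reshape(-1,2).round(2));print("hole",lid([*r.x,.045],75,0,14))
f=lambda p:np.concatenate([proj(n,g([*p,.045]))-q for n,q,g in ob[:5]])
r=least_squares(f,[509,-9,-.25]);print("top only",lid([*r.x,.045],75,0,14))
print("pin from top only, z73", least_squares(lambda P:proj("top",[P[0],P[1],73])-tc(672,190),[518,-226]).x)
E
```

```text
tri [485.74507671  -2.93547257  55.15966098] [-0.03367149 -0.04125912 -0.04823232  0.00404749]
z53 [485.67315847  -3.04120949]
[ 5.09151247e+02 -9.00743464e+00 -2.41320772e-01] [[ 0.05  0.03]
 [-0.1   0.18]
 [-0.49 -0.46]
 [-0.01  0.23]
 [ 0.21  0.13]
 [-0.02  0.59]
 [ 0.13 -0.03]
 [-0.18 -0.36]
 [-0.04  0.14]
 [ 0.07  0.28]]
hole [485.56093072  -3.20145612  52.85968844]
top only [485.60841277  -3.53898041  52.85968844]
pin from top only, z73 [ 518.33824392 -226.02823126]
```

In the tool's units: 20 mm / 300 = 0.0667, 12 mm / 300 = 0.04.

Emit:
tcp_steps(ticks={"steps":[[0, 0, 0.0667, 0, 0, 0], [0, 0, 0.0667, 0, 0, 0], [0, 0, 0.0667, 0, 0, 0], [0, 0, 0.04, 0, 0, 0], [0, 0, 0.0267, 0, 0, 0], [0, 0, 0.0033, 0, 0, 0], [0, 0, 0, 0, 0, 0]]})

```text
time_s: 6.4
ee_pos: [518.5, -225.4, 49.8]
ee_rot: [-180.0, 0.0, 163.3]
force: [0.4, -0.2, -0.0]
gripper_width: 60.4
gripper_force: 0.0
```

Emit:
tcp_steps(ticks={"steps":[[0, 0, 0, 0, 0, 0], [0, 0, 0, 0, 0, 0], [0, 0, 0, 0, 0, 0], [0, 0, 0, 0, 0, 0], [0, 0, 0, 0, 0, 0], [0, 0, 0, 0, 0, 0]]}, jaw=0, clamp_n=40)

```text
time_s: 7.0
ee_pos: [518.0, -226.0, 49.7]
ee_rot: [-180.0, 0.0, 163.3]
force: [-0.4, -1.6, 1.6]
gripper_width: 23.0
gripper_force: 40.0
```

In the tool's units: -20 mm / 300 = -0.0667, -18 mm / 300 = -0.06.

Emit:
tcp_steps(ticks={"steps":[[0, 0, -0.04, 0, 0, 0], [0, 0, -0.06, 0, 0, 0], [0, 0, -0.0667, 0, 0, 0], [0, 0, -0.0667, 0, 0, 0], [0, 0, 0, 0, 0, 0]]})

```text
time_s: 7.5
ee_pos: [519.8, -226.0, 122.6]
ee_rot: [-180.0, 0.3, 163.3]
force: [0.2, 0.2, -0.7]
gripper_width: 23.4
gripper_force: 40.0
```

Emit:
tcp_steps(ticks={"steps":[[0.053, 0.1133, 0, 0, 0, 0], [0.053, 0.1133, 0, 0, 0, 0], [0.053, 0.1133, 0, 0, 0, 0], [0.053, 0.1133, 0, 0, 0, 0], [0.053, 0.1133, 0, 0, 0, 0], [0.053, 0.1137, 0, 0, 0, 0], [0, 0, 0, 0, 0, 0], [0, 0, 0, 0, 0, 0]]})

```text
time_s: 8.3
ee_pos: [484.8, -2.0, 119.0]
ee_rot: [-180.0, -0.1, 163.4]
force: [-0.3, -0.9, -1.4]
gripper_width: 23.1
gripper_force: 40.0
```

```bash
python3 - <<'E'
from workcell import env, probe_bus, grab_frame, camera_model
import cv2,numpy as np
P=[probe_bus.state()["ee_pos"]]
B=grab_frame("scene");P.append(probe_bus.state()["ee_pos"]);A=grab_frame("top");P.append(probe_bus.state()["ee_pos"]);print(np.mean(P,0))
cv2.imwrite("pics/scene3.png",B);cv2.imwrite("pics/top3.png",A)
b=cv2.resize(B[120:215,185:265],(505,600),interpolation=cv2.INTER_CUBIC)
cv2.imwrite("pics/c3.png",b)
E
```

```text
[485.10112668  -2.63398436 119.05018887]
```

View pics/c3.png

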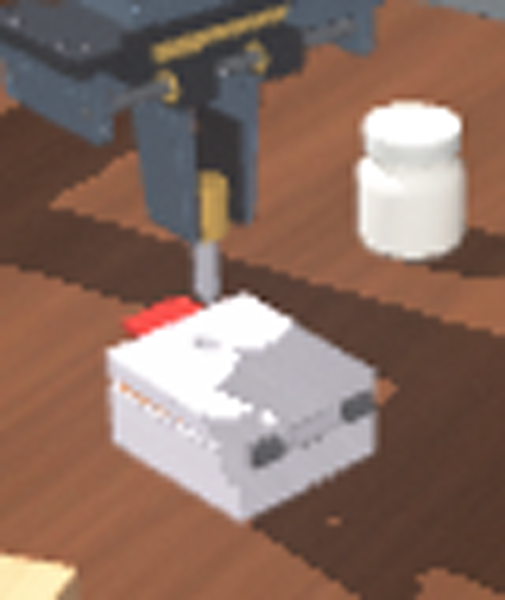

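The pin is upright in the gripper, tip at crop (208,298) directly above the hole at crop (208,344). I'll check this against the projection.

```bash
python3 - <<'E'
from geo import *
k=505/80
c=lambda P:((proj("scene",P)-[185,120]+.5)*k-.5).round(1)
for P in([485.6,-3.2,53],[485.6,-3.2,76.4],[485.6,-3.2,82.4],[485.6,-3.2,114.4],[487.6,-3.2,76.4],[485.6,-1.2,76.4]):print(P,c(P))
E
```

```text
[485.6, -3.2, 53] [209.4 341.2]
[485.6, -3.2, 76.4] [207.4 300.8]
[485.6, -3.2, 82.4] [206.9 290.3]
[485.6, -3.2, 114.4] [204.2 233.3]
[487.6, -3.2, 76.4] [210.7 301.9]
[485.6, -1.2, 76.4] [209.8 299.2]
```

In the tool's units: 10 mm / 300 = 0.0333, 5 mm / 300 = 0.0167.

Emit:
tcp_steps(ticks={"steps":[[0, 0, 0.0333, 0, 0, 0], [0, 0, 0.0333, 0, 0, 0], [0, 0, 0.0167, 0, 0, 0], [0, 0, 0.01, 0, 0, 0], [0, 0, 0.0067, 0, 0, 0], [0, 0, 0, 0, 0, 0]]})

```text
time_s: 9.0
ee_pos: [485.3, -2.7, 89.2]
ee_rot: [-180.0, -0.0, 163.3]
force: [0.2, 0.4, -1.2]
gripper_width: 23.1
gripper_force: 40.0
```

Emit:
tcp_steps(ticks={"steps":[[0, 0, 0.0067, 0, 0, 0], [0, 0, 0.0067, 0, 0, 0], [0, 0, 0.0067, 0, 0, 0], [0, 0, 0, 0, 0, 0]]})

```text
time_s: 9.4
ee_pos: [485.2, -2.5, 83.2]
ee_rot: [180.0, -0.0, 163.3]
force: [0.1, 0.7, -0.9]
gripper_width: 22.8
gripper_force: 40.0
```

In the tool's units: 3 mm / 300 = 0.01.

Emit:
tcp_steps(ticks={"steps":[[0, 0, 0.01, 0, 0, 0], [0, 0, 0.01, 0, 0, 0], [0, 0, 0.01, 0, 0, 0], [0, 0, 0.01, 0, 0, 0], [0, 0, 0, 0, 0, 0]]})

```text
time_s: 9.9
ee_pos: [485.0, -2.6, 70.9]
ee_rot: [-180.0, -0.1, 163.3]
force: [0.9, 0.5, -2.1]
gripper_width: 23.0
gripper_force: 40.0
```

Emit:
tcp_steps(ticks={"steps":[[0, 0, 0.0133, 0, 0, 0], [0, 0, 0.0133, 0, 0, 0], [0, 0, 0.01, 0, 0, 0], [0, 0, 0, 0, 0, 0]]})

```text
time_s: 10.3
ee_pos: [485.0, -2.6, 59.9]
ee_rot: [-180.0, -0.1, 163.3]
force: [-1.8, -0.6, -1.8]
gripper_width: 23.1
gripper_force: 40.0
```

Insertion is clean. I'll raise the grip force, touch down on the lid, then squeeze the seal.

In the tool's units: 1.5 mm / 300 = 0.005, 1 mm / 300 = 0.0033.

Emit:
tcp_steps(ticks={"steps":[[0, 0, 0.005, 0, 0, 0], [0, 0, 0.0033, 0, 0, 0], [0, 0, 0, 0, 0, 0], [0, 0, 0, 0, 0, 0], [0, 0, 0, 0, 0, 0]]}, clamp_n=60)

```text
time_s: 10.8
ee_pos: [485.1, -2.6, 57.8]
ee_rot: [-180.0, -0.0, 163.3]
force: [-1.5, -0.1, -1.5]
gripper_width: 23.0
gripper_force: 60.0
```

Emit:
tcp_steps(ticks={"steps":[[0, 0, 0.0033, 0, 0, 0], [0, 0, 0.0033, 0, 0, 0], [0, 0, 0.0033, 0, 0, 0], [0, 0, 0, 0, 0, 0], [0, 0, 0, 0, 0, 0]]})

```text
time_s: 11.3
ee_pos: [485.1, -2.5, 55.3]
ee_rot: [180.0, -0.0, 163.3]
force: [-3.6, 0.8, 5.7]
gripper_width: 22.7
gripper_force: 60.0
```

In the tool's units: 1 mm / 300 = 0.0033.

Emit:
tcp_steps(ticks={"steps":[[0, 0, 0.0033, 0, 0, 0], [0, 0, 0.0033, 0, 0, 0], [0, 0, 0, 0, 0, 0], [0, 0, 0, 0, 0, 0]]})

```text
time_s: 11.7
ee_pos: [484.9, -2.4, 54.0]
ee_rot: [180.0, -0.0, 163.3]
force: [-6.9, 0.7, 11.3]
gripper_width: 22.8
gripper_force: 60.0
```

Emit:
tcp_steps(ticks={"steps":[[0, 0, 0.0033, 0, 0, 0], [0, 0, 0.0033, 0, 0, 0], [0, 0, 0, 0, 0, 0], [0, 0, 0, 0, 0, 0]]})

```text
time_s: 12.1
ee_pos: [484.9, -2.3, 53.4]
ee_rot: [180.0, -0.0, 163.3]
force: [-10.4, 1.3, 23.1]
gripper_width: 22.8
gripper_force: 60.0
```

In the tool's units: 0.8 mm / 300 = 0.0027, 0.5 mm / 300 = 0.0017.

Emit:
tcp_steps(ticks={"steps":[[0.0027, 0, 0, 0, 0, 0], [0, 0, 0.0017, 0, 0, 0], [0, 0, 0, 0, 0, 0], [0, 0, 0, 0, 0, 0]]})

```text
time_s: 12.5
ee_pos: [484.9, -2.3, 53.4]
ee_rot: [180.0, 0.1, 163.3]
force: [-8.8, 0.5, 26.0]
gripper_width: 22.6
gripper_force: 60.0
```

```bash
python3 - <<'E'
from workcell import env, probe_bus, grab_frame, camera_model
import cv2
s=probe_bus.state();print(s["ee_pos"],s["force"],s["torque"])
B=grab_frame("scene")
cv2.imwrite("pics/c4.png",cv2.resize(B[130:210,190:260],(525,600),interpolation=cv2.INTER_CUBIC))
E
```

```text
[484.85047169  -2.29644707  53.36673147] [-8.77338046  0.54756573 26.04746242] [-0.01859128  1.66910839 -0.03495237]
```

View pics/c4.png

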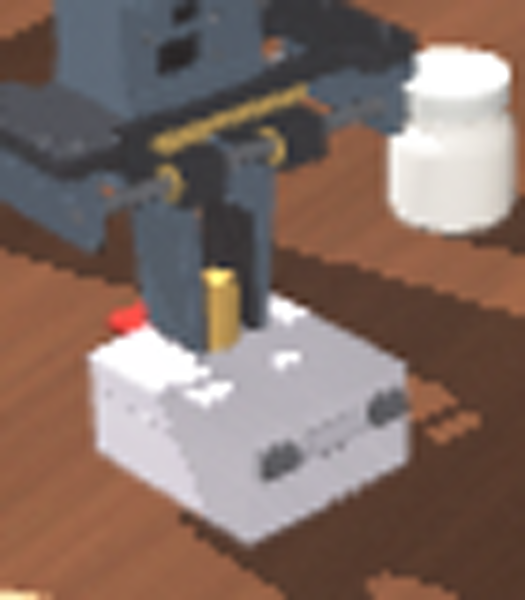

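The brass head (crop (222,310)) sits flat on the lid and the orange seal gap has gone. The wrist reads a steady 26 N upward, so I'm handing in.

Emit:
tcp_steps(ticks={"steps":[[0, 0, 0, 0, 0, 0], [0, 0, 0, 0, 0, 0], [0, 0, 0, 0, 0, 0]]})

```text
time_s: 12.85
ee_pos: [484.8, -2.3, 53.4]
ee_rot: [180.0, 0.1, 163.3]
force: [-9.0, 1.1, 25.6]
gripper_width: 22.8
gripper_force: 60.0
```

```bash
python3 -c "
from workcell import env, probe_bus, grab_frame, camera_model
print(env.job_done())"
```

```text
the job is handed in; nothing more can be done
None
```

I closed the mould, pushed the pin in until its head sat flat on the lid, and handed the job in at 12.85 s still gripping it and pressing down at about 26 N; no verdict came back.

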